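Index the filter carousel and unscrew the tall filter housing

TASK

Turn the filter carousel until the tall filter housing stands straight in front of the pointer. There, unscrew it about a quarter turn anticlockwise (its wings can simply be pushed round), then lift it off and set it down gently, not dropped, upright and flat in the white drain tray. Leave the short housing locked on the carousel and do not knock over or shift the other things on the bench.

Things in the scene. Friction and masses are not known exactly. Their poses are not given: they have to be found in the camera images.
- axis (a point): Point on the vertical axis of the filter carousel, at the height of the top face of its round aluminium deck (40 mm above the table). Fixed to the grey base under the deck, which carries the pointer. z up; the pointer lies towards its -x.
- index (a point): Work position: on the deck's top face, 90 mm from the axis towards the pointer (-x of axis). A station here is straight in front of the pointer, a small steel finger on a 50 mm high upright 195 mm from the axis, on the robot's side. Fixed.
- carousel: Turning deck: disc, radius 165 mm, top 40 mm above the table; origin on its axis at table height. Four stations, 90 mm from the axis: the two housings stand at its own +x and -x (which is which varies), +y is bare, -y holds a 33 mm high plug. Turns either way, no end stops or notches; stiff (about 4 N at a peg), stays where left.
- peg (a point): Mid-height of one of four equal steel pegs by which the deck is pushed round: 14 mm diameter, tops 70 mm above the deck, 150 mm from the axis, at 45, 135, 225 and 315 degrees from the deck's +x, so midway between stations. This is the one at 45 degrees.
- housing_mid (a point): Centre of the tall filter housing (white collar, wings and lid, amber body), 105 mm high, 52.5 mm above its foot; z up. Above the wings it is round, 50 mm diameter (lid, top 6 mm: 52 mm), below 68 mm. About 0.3 kg. Its foot rests on the deck; a 14 mm deep recess in it sits over a boss 50 mm wide, 11 mm high, with 2 mm play.
- housing_ear (a point): Tip of one of two flat ears at the tall housing's foot (own +x; the other at -x), 48 mm from its axis, 6 mm thick, 14 mm wide. Locked, they lie under hooks of the station and it cannot be lifted; turned anticlockwise seen from above by over 0.45 rad they are clear. Clockwise is blocked; anticlockwise is free to about 2.5 rad.
- housing_wing (a point): Outer end of one of the tall housing's two wings (own +y; the other at -y), at the wing's mid-height. Wings reach from 31 to 62 mm from its axis, 10 mm thick, undersides 50 mm and tops 64 mm above its foot; they point along the rim of the deck while locked. Pushing one sideways (1 N or less: the foot is slippery) turns the housing.
- short_mid (a point): Centre of the short filter housing, 34 mm above its foot: the same collar, ears and wings, but it ends in a flat lid just above the wings (68 mm high). It is locked on the station opposite the tall one and stays so.
- tray: White plastic drain tray fixed to the table beside the carousel (left or right): 170 mm (its x) by 160 mm (its y) outside, walls 5 mm thick and 16 mm high, floor 5 mm thick. Origin: centre of its underside, on the table.
- jar: Bystander: grey jar, 52 mm diameter, 80 mm high, standing on the table; origin under its centre.
- dish: Bystander: low metal dish, 64 mm diameter, 16 mm high; origin under its centre.
- membranes: Bystander: dark box of filter packets, 130 x 150 x 56 mm, fixed on the other side from the tray; origin under its centre. A bottle (190 mm high) and a measuring cylinder (215 mm), both fixed, stand behind at the far left and right, over 0.8 m ahead of the robot; a hand pump, a spanner, a basin and boxes lie further out to the sides.
Not all that is in view belongs to the job. What is shaped like the part that bears housing_mid but purple is not meant. Leave any brown look-alike of the part that bears short_mid alone.

How it is judged:
By the outcome, as a careful person would: the job done as asked, in the order asked, and still so for the second after the job is handed in, with the robot touching nothing.
It also fails if it takes over 72 s, if anything falls off the work surface, if the arm or the gripper's body presses on something with over 40 N, if the wrist force passes 120 N, or if a joint passes its speed limit or range.

ROBOT

A 7-joint arm with a two-finger parallel gripper is mounted at the origin on the work surface. World frame = base frame: x ahead of the robot, y to its left, z up, the work surface at z = 0. Lengths are in m, angles in rad, forces in N, time in s.
With the tool pointing down it reaches from about 0.4 to 0.85 m from the base axis. Payload 6.9 kg.
Tool frame: the origin (TCP) lies between the finger pads; the fingertips stand 8 mm ahead of it and the grasp point (between the pads) lies 11 mm behind it (manip.tip_reach is the distance from the TCP to the fingertips, in m); z points along the fingers, y is the direction in which the jaws open and shut (so a half turn about z gives the same grasp; the last joint's range is limited). The gripper opens to 85 mm and grips with 20 to 120 N. Pads are 22 mm wide; open, the fingers measure 114 mm over their backs; the gripper's body (76 mm by 85 mm) begins 54 mm behind the grasp point. The pads swing forward as they close: fully open they stand 13 mm farther back than shut.
Start: joints at [-1.093, 0.507, -0.238, 1.5, 0.126, 1.149, -0.155], TCP at [0.227, 0.582, 0.239] pointing down, gripper open.
Joint ranges: [-3.08, 3.08], [-0.24, 2.05], [-1.43, 1.35], [0, 2.5], [-1.52, 4.66], [0.17, 1.96], [-2.89, 2.89]. Speed limits (rad/s): [2.39, 2.39, 3.14, 3.14, 3.14, 3.14, 3.14].

INTERFACE

Orientations are given as a unit quaternion [w, x, y, z].
In Python, from rig import manip gives the robot as it stands.
- The arm moves only by the shell command python3 -m handwheel 'ROWS' [OPENING] [FORCE]. ROWS is a JSON object of lists of equal length, an entry for each row: "translation": the shift along the tool's x, y, z in mm, a list of three; "delta_rot": the turn, a rotation vector about the tool's x, y, z in degrees, a list of three. A call has 1 to 5 rows; each row is the pose to reach, as a shift and turn from the pose commanded when the call began, along the tool's axes at that moment; what a row does not reach only later rows make up. A row lasts 1/12 s, in which the tool goes at most 41.7 mm and 7.16 degrees, less where a joint would pass 70% of its speed; a pose out of reach is approached as far as the arm can. A call with a gripper value outside its range is refused whole. OPENING is the gripper's target within -1 to 1 (shut at 1, half-way at 0, fully open at -1), set as the call begins (- or left out, the last holds). The fingers move at their own pace and stop on an object; FORCE is the grip in N (left out, the last holds). Time passes only in rows, so rows that repeat a pose let the fingers close. It gives the time, the measured TCP pose, the force and the opening at its end, in the units of the state.
- manip.sense(): the state, without advancing time (a new reading comes with each control period).
- manip.grab_frame(name): name is "side" or "top"; returns the picture (480x640x3 uint8, blue, green, red); there is no depth.
- manip.calibration(name): a dict with "intrinsics" (3x3 intrinsics, pixels), "R" (3x3) and "t" (3): a world point X has camera coordinates R X + t. Camera axes: x right, y down, z forward; pixel columns grow to the right and rows downward; lengths in m; the calibration is good to about 2 mm. A picture is of the moment at which its call begins. calibration takes no time and is no camera call.
- manip.close_job(): hands the job in, once; it reports no verdict.
The state is a dict: "clock": time; "joint_positions": joint angles; "dq": joint speeds; "joint_torque": joint torques, N m; "ee_pos": TCP position; "tcp_rot": TCP orientation; "wrist_force": force on the tool from outside, world axes, zero at the start; "moment": the same for the moment, N m; "finger_gap": opening from 0.0 (shut) to 1.0 (fully open).
Only numpy, scipy, OpenCV 4.12 (cv2) and the standard library are available. Lean on these libraries where they do the work, as an engineer would, in place of code of your own. Each camera call takes 0.05 s, during which the arm holds its last target.

## Working session

There is one attempt and no reset: what is moved stays moved. The work goes in short steps, Python scripts to look and compute and a shell command to move; the robot and the scene stay as the last step left them, time stands still between calls to the robot, and variables do not carry over. Pictures are saved under pics/ and viewed, and the job is handed in when it is done.

```bash
ls; mkdir -p pics; python3 - <<'E'
from rig import manip
import cv2
print(manip.sense())
for n in("side","top"):
    cv2.imwrite(f"pics/{n}0.png",manip.grab_frame(n)); print(n,manip.calibration(n))
print(manip.tip_reach)
E
```

```text
pics
{'clock': 0.0, 'joint_positions': array([-1.09350556,  0.50835853, -0.23753007,  1.50113544,  0.12569441,
        1.14891599, -0.15476906]), 'dq': array([ 4.06921656e-04, -7.77364342e-04,  1.07567639e-03, -4.02798332e-06,
        8.50656898e-04, -1.42421048e-03, -4.78228401e-04]), 'joint_torque': array([ 1.80057700e-04, -6.20577550e+01, -2.18707457e+00, -2.49657100e+01,
        1.26586636e-02,  1.17509210e-02, -3.31750380e-05]), 'ee_pos': array([0.22694154, 0.58180964, 0.2384161 ]), 'tcp_rot': array([-1.55803089e-04,  1.84801489e-01,  9.82775445e-01, -9.00559502e-04]), 'wrist_force': array([ 0.01893183,  0.04102479, -0.32128906]), 'moment': array([-0.0107433 , -0.04904072,  0.00541009]), 'finger_gap': 0.9972482417099419}
side {'intrinsics': array([[456.66161951,   0.        , 309.54801869],
       [  0.        , 456.66161951, 234.65270942],
       [  0.        ,   0.        ,   1.        ]]), 'R': array([[ 0.83934432, -0.5433793 ,  0.01549347],
       [-0.38805701, -0.61889416, -0.6829215 ],
       [ 0.38067423,  0.56719393, -0.73032744]]), 't': array([-0.44187663,  0.26050113,  0.90353442])}
top {'intrinsics': array([[587.22760285,   0.        , 310.59374094],
       [  0.        , 587.22760285, 246.01617656],
       [  0.        ,   0.        ,   1.        ]]), 'R': array([[ 0.00445964, -0.99988904, -0.01421326],
       [-0.99610494, -0.00319018, -0.08811797],
       [ 0.08806285,  0.01455087, -0.99600864]]), 't': array([0.00739795, 0.51629139, 1.44869171])}
0.008
```

View pics/top0.png

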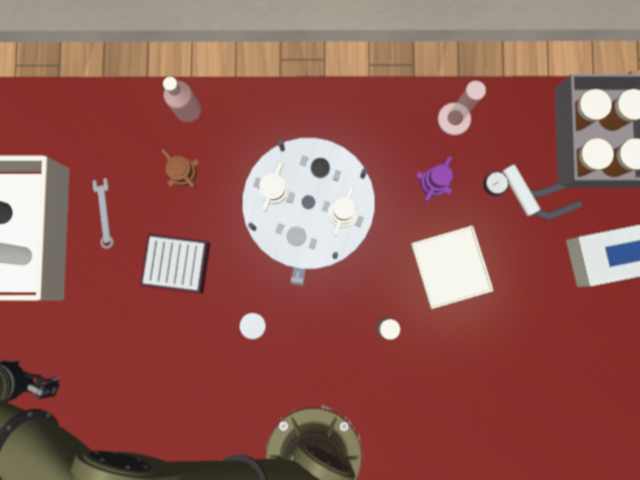

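View pics/side0.png

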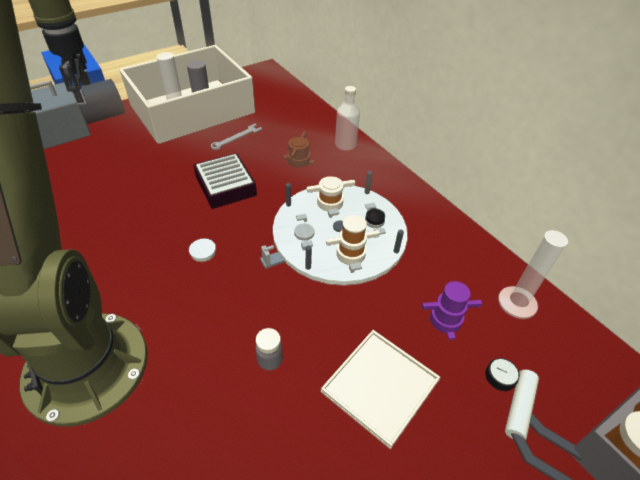

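Top view: the deck is centred near (308,203). The amber/white housings are at (344,211), which is tall, and (272,187), which is short. The purple look-alike is at (438,178) and the brown one at (180,168). The pointer is at (298,276), the tray at (452,267), the jar at (390,329) and the dish at (253,326). I'll enlarge to confirm.

```bash
cat > h.py <<'E'
import numpy as np, cv2
from rig import manip
def proj(n,X):
    c=manip.calibration(n); X=np.atleast_2d(X); p=(c["R"]@X.T).T+c["t"]; q=(c["intrinsics"]@p.T).T
    return q[:,:2]/q[:,2:]
def ray(n,uv):
    c=manip.calibration(n); d=c["R"].T@np.linalg.inv(c["intrinsics"])@np.array([*uv,1.]); return -c["R"].T@c["t"],d
def onz(n,uv,z):
    o,d=ray(n,uv); return o+d*(z-o[2])/d[2]
def crop(n,img,c,w,h,s,f):
    x,y=int(c[0]-w/2),int(c[1]-h/2); x=max(x,0);y=max(y,0)
    cv2.imwrite(f,cv2.resize(img[y:y+h,x:x+w],None,fx=s,fy=s,interpolation=cv2.INTER_CUBIC)); print(f,"origin",x,y,"scale",s)
E
python3 - <<'E'
from h import *
t=cv2.imread("pics/top0.png"); s=cv2.imread("pics/side0.png")
crop("top",t,(309,210),160,160,4,"... ".strip(". ") or "pics/topc0.png")
crop("side",s,(335,225),170,130,4.5,"pics/sidec0.png")
for nm,uv,z in[("deck",(308.5,203),.04),("pegs",(282,146),.11),("p2",(363,173),.11),("p3",(335,255),.11),("p4",(252,226),.11),("tall",(344,211),.145),("short",(272,187),.108),("tray",(452.5,267),.016),("jar",(390,329),.08),("dish",(252.5,326),.016),("pointer",(299,270),.05),("tip",(299,283),.05)]:
    print(nm,onz("top",uv,z).round(4))
E
```

```text
pics/topc0.png origin 229 130 scale 4
pics/sidec0.png origin 250 160 scale 4.5
deck [0.6224 0.0148 0.04  ]
pegs [0.7488 0.0777 0.11  ]
p2 [ 0.6834 -0.1159  0.11  ]
p3 [ 0.4875 -0.0494  0.11  ]
p4 [0.5557 0.147  0.11  ]
tall [ 0.5868 -0.0691  0.145 ]
short [0.6497 0.1008 0.108 ]
tray [ 0.4653 -0.3457  0.016 ]
jar [ 0.314  -0.1809  0.08  ]
dish [0.3164 0.1533 0.016 ]
pointer [0.4547 0.0371 0.05  ]
tip [0.4229 0.0369 0.05  ]
```

View pics/topc0.png

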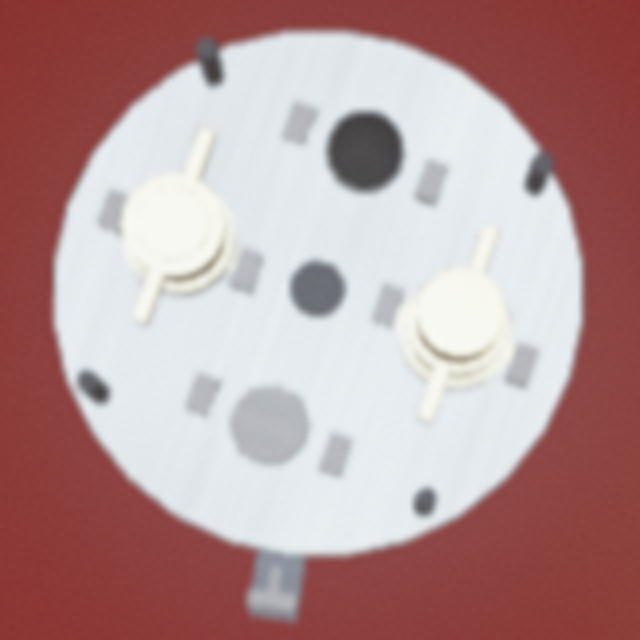

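View pics/sidec0.png

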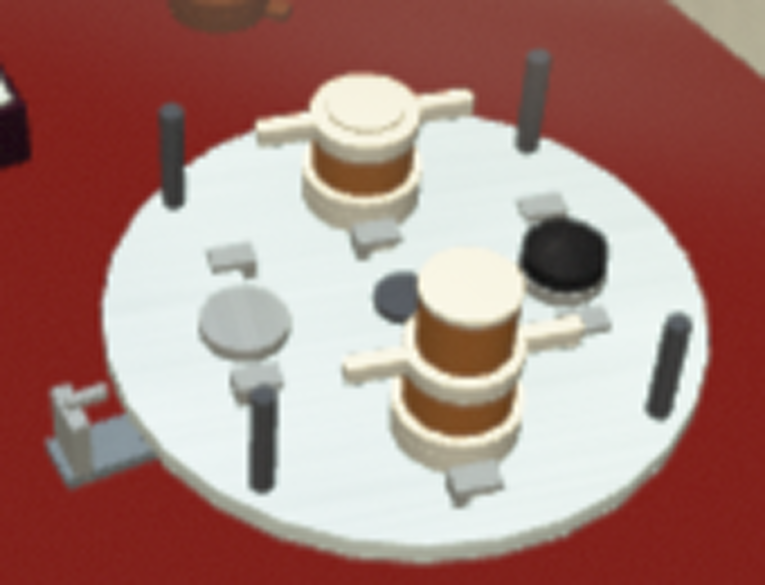

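The crop confirms it. The tall housing (amber, second stage above the wings) is at top (344,211) and side (354,225). Both short housings, amber and brown, end at the wings, and the purple one stands off the deck. Next I fit the axis, deck angle and pointer direction.

```bash
python3 - <<'E'
from h import *
from scipy.optimize import least_squares
T=lambda u,v:(229+u/4-.4,130+v/4-.4)
S=lambda u,v:(250+u/4.5-.4,160+v/4.5-.4)
# (view, uv, radius, deck angle offset rel tall, z)
d=np.pi/180
obs=[("top",T(460,312),90,0,.145),("top",T(175,222),90,180,.108),("top",T(366,150),90,90,.073),("top",T(269,425),90,270,.051),
("side",S(470,287),90,0,.145),("side",S(365,105),90,180,.108),("side",S(566,250),90,90,.073),("side",S(245,320),90,270,.051),
("side",S(172,110),150,225,.11),("side",S(537,56),150,135,.11),("side",S(680,320),150,45,.11),("side",S(263,393),150,315,.11),
("top",T(317,288),0,0,.04)]
def X(p,r,a,z): return np.array([p[0]+r/1e3*np.cos(p[2]+a*d),p[1]+r/1e3*np.sin(p[2]+a*d),z])
def f(p): return np.concatenate([proj(n,X(p,r,a,z))[0]-uv for n,uv,r,a,z in obs])
r=least_squares(f,[.62,.015,-113*d],loss="soft_l1"); p=r.x
print(p[:2],p[2]/d); print(f(p).reshape(-1,2).round(1).tolist())
for a in(45,135,225,315): print("peg",a,X(p,150,a,.11).round(4),proj("top",X(p,150,a,.11)).round(1))
for n in("top","side"):
  c=manip.calibration(n);print(n,(-c["R"].T@c["t"]).round(3))
for n,uv in(("top",T(273,600)),("top",T(278,565)),("top",T(276,585)),("side",S(62,390)),("side",S(103,392))):
  q=onz(n,uv,.05); print(n,q.round(4),"ang",np.arctan2(q[1]-p[1],q[0]-p[0])/d, np.hypot(*(q[:2]-p[:2])))
t=cv2.imread("pics/top0.png"); s=cv2.imread("pics/side0.png")
crop("",t,(298,275),40,40,15,"pics/ptr_t.png");crop("",s,(275,252),50,40,15,"pics/ptr_s.png")
crop("",t,(420,290),180,140,4.4,"pics/tray_t.png")
E
```

```text
[0.62319613 0.01558127] -109.12250754322885
[[0.5, 0.4], [-0.3, 0.7], [0.1, -0.9], [0.1, 0.3], [0.2, -0.8], [0.2, -0.3], [0.4, -3.3], [-0.3, -0.7], [-0.2, 0.0], [0.6, -0.1], [-0.2, 0.4], [-0.0, 0.2], [0.3, 1.1]]
peg 45 [ 0.6887 -0.1194  0.11  ] [[364.5 170.8]]
peg 135 [0.7582 0.081  0.11  ] [[280.6 142.2]]
peg 225 [0.5577 0.1505 0.11  ] [[250.5 225.1]]
peg 315 [ 0.4882 -0.0499  0.11  ] [[335.2 254.7]]
top [ 0.387 -0.012  1.489]
side [ 0.128 -0.591  0.845]
top [0.4312 0.0423 0.05  ] ang 172.08876536623833 0.19382070557940836
top [0.4527 0.0393 0.05  ] ang 172.07125541547796 0.17218805459560638
top [0.4404 0.0405 0.05  ] ang 172.2431954078952 0.18448272049327769
side [0.4313 0.0517 0.05  ] ang 169.32986262310013 0.19529345228830863
side [0.4485 0.0393 0.05  ] ang 172.2671014017059 0.17631261180608232
pics/ptr_t.png origin 278 255 scale 15
pics/ptr_s.png origin 250 232 scale 15
pics/tray_t.png origin 330 220 scale 4.4
```

View pics/ptr_t.png

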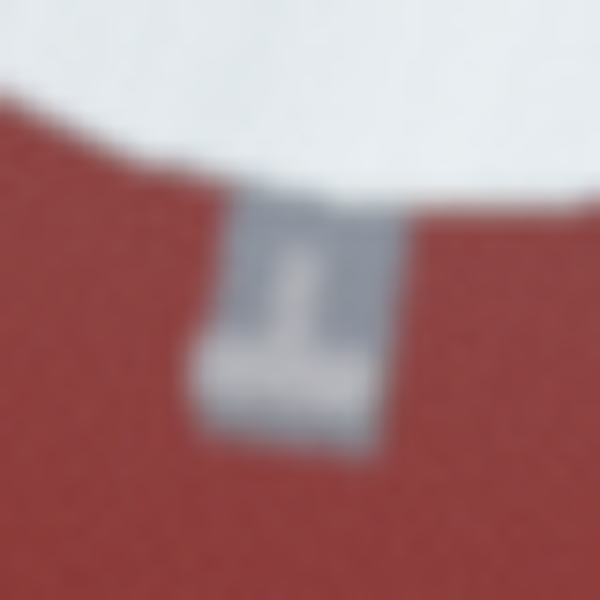

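View pics/ptr_s.png

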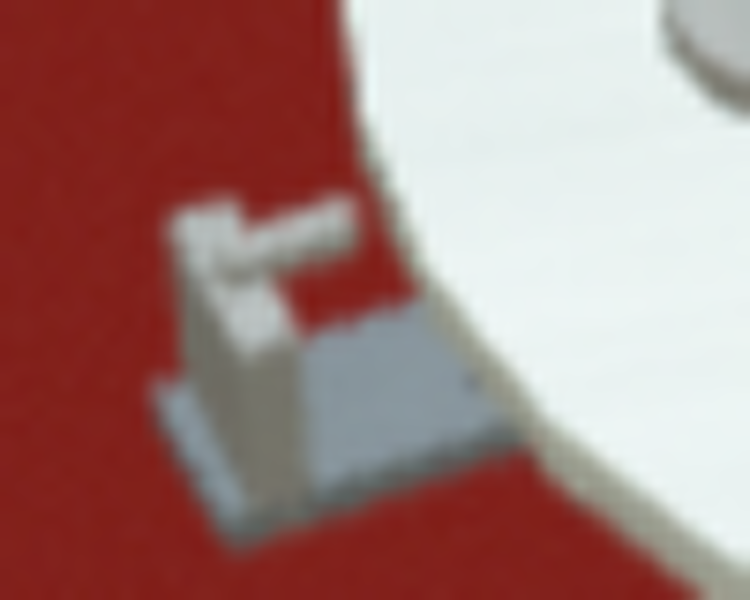

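View pics/tray_t.png

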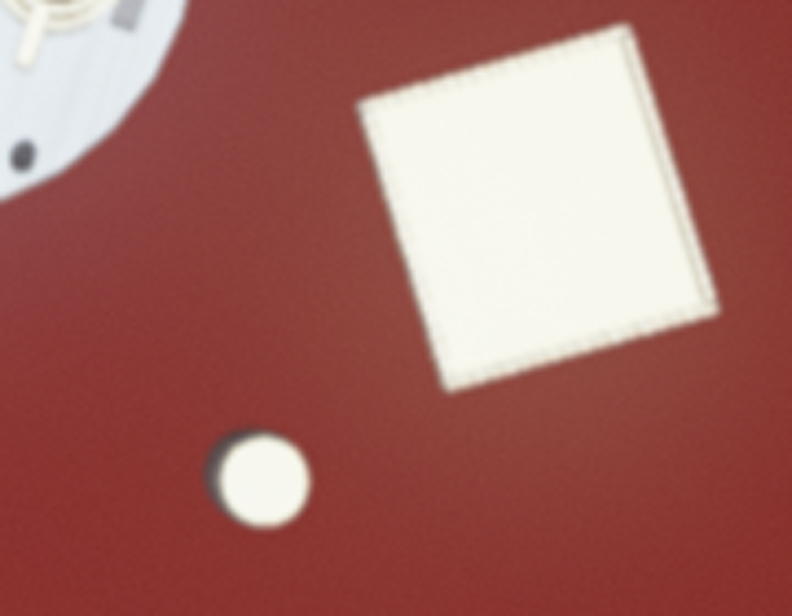

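```bash
cat >> h.py <<'E'
from scipy.spatial.transform import Rotation as Ro
def plan(pos,yawy):
    """tool-frame shift/turn (mm,deg) from the measured pose to pos, straight down with jaw (tool y) yaw in deg mod 180"""
    s=manip.sense(); w,x,y,z=s["tcp_rot"]; R=Ro.from_quat([x,y,z,w]); M=R.as_matrix()
    best=None
    for k in(0,180,-180):
        a=np.radians(yawy+k); yy=np.array([np.cos(a),np.sin(a),0]); zz=np.array([0,0,-1.]); G=Ro.from_matrix(np.c_[np.cross(yy,zz),yy,zz])
        v=(R.inv()*G).as_rotvec(degrees=True)
        if best is None or np.linalg.norm(v)<np.linalg.norm(best): best=v
    sh=M.T@(np.array(pos)-s["ee_pos"])*1e3
    print("t",round(float(s["clock"]),2),"pos",s["ee_pos"].round(4),"yawY",np.degrees(np.arctan2(M[1,1],M[0,1])).round(1),"F",s["wrist_force"].round(1),"gap",round(float(s["finger_gap"]),3))
    print("shift",sh.round(1),"rot",best.round(1),"rows>=",np.ceil(max(np.linalg.norm(sh)/41.7,np.linalg.norm(best)/7.16))); print("q",s["joint_positions"].round(2))
    return sh,best
E
python3 -c "
from h import *
plan([.5577,.1505,.2],25.9)"
```

```text
t 0.1 pos [0.227  0.5819 0.2385] yawY 68.7 F [-0.2 -0.   1. ] gap 0.999
shift [-464.8 -281.7   39. ] rot [-0.1  0.  42.8] rows>= 14.0
q [-1.09  0.51 -0.24  1.5   0.13  1.15 -0.15]
```

```bash
python3 -m handwheel '{"translation":[[-31,-19,0],[-62,-38,0],[-93,-56,0],[-124,-75,0],[-155,-94,0]],"delta_rot":[[0,0,0],[0,0,0],[0,0,0],[0,0,0],[0,0,0]]}' 0.3
python3 -m handwheel '{"translation":[[-31,-19,0],[-62,-38,0],[-93,-56,0],[-124,-75,0],[-155,-94,0]],"delta_rot":[[0,0,0],[0,0,0],[0,0,0],[0,0,0],[0,0,0]]}'
python3 -m handwheel '{"translation":[[-31,-19,0],[-62,-38,0],[-93,-56,0],[-124,-75,0],[-155,-94,0]],"delta_rot":[[0,0,7],[0,0,14],[0,0,21],[0,0,28],[0,0,35]]}'
python3 -c "
from h import *
plan([.5577,.1505,.15],25.9)"
```

```text
clock: 0.52
ee_pos: [0.338, 0.4368, 0.2389]
tcp_rot: [-0.0, 0.185, 0.983, -0.0]
wrist_force: [0.5, 0.8, 0.2]
finger_gap: 0.354
clock: 0.93
ee_pos: [0.4482, 0.2928, 0.2391]
tcp_rot: [-0.0, 0.185, 0.983, -0.0]
wrist_force: [1.2, 0.9, -1.1]
finger_gap: 0.35
clock: 1.35
ee_pos: [0.5585, 0.149, 0.2391]
tcp_rot: [-0.0, 0.474, 0.88, -0.0]
wrist_force: [1.5, 1.2, 0.1]
finger_gap: 0.347
t 1.35 pos [0.5585 0.149  0.2391] yawY 33.4 F [1.5 1.2 0.1] gap 0.347
shift [ 1.7  0.3 89.1] rot [-0.  -0.   7.5] rows>= 3.0
q [-0.31  0.43  0.01  1.63 -0.01  1.08  0.29]
```

```bash
python3 -m handwheel '{"translation":[[2,0,35],[2,0,70],[2,0,98]],"delta_rot":[[0,0,4],[0,0,7.5],[0,0,7.5]]}'
python3 - <<'E'
from h import *
plan([.5577,.1505,.078],25.9)
s=manip.grab_frame("side"); crop("",s,(300,190),140,110,5.5,"pics/s1.png")
E
```

```text
clock: 1.6
ee_pos: [0.5563, 0.1514, 0.1392]
tcp_rot: [-0.0, 0.531, 0.848, -0.0]
wrist_force: [0.1, 0.4, 0.4]
finger_gap: 0.352
t 1.6 pos [0.5563 0.1514 0.1392] yawY 25.9 F [0.1 0.4 0.4] gap 0.352
shift [-1.4  1.  61.2] rot [-0.1 -0.  -0. ] rows>= 2.0
q [-0.33  0.53  0.04  1.77 -0.03  0.85  0.17]
pics/s1.png origin 230 135 scale 5.5
```

View pics/s1.png

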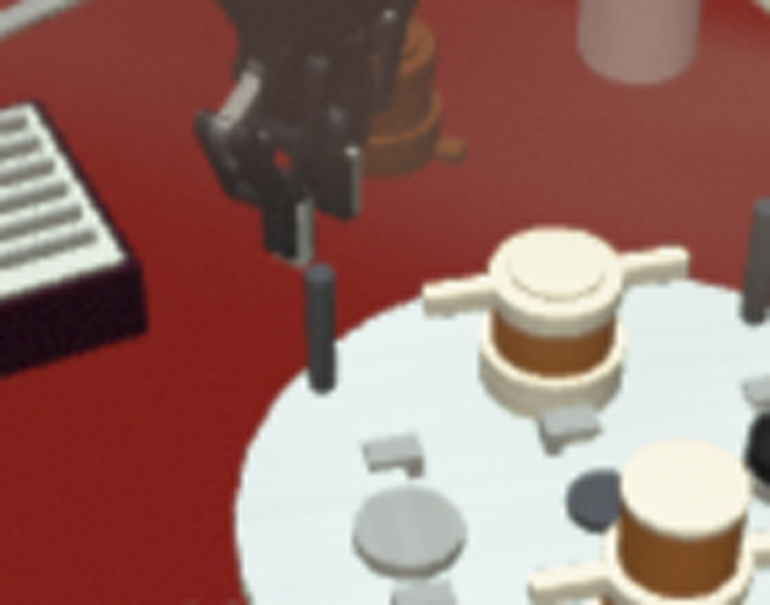

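The fingertips at crop (288,255) and (345,210) straddle the peg top at (320,270). Descending.

```bash
python3 -m handwheel '{"translation":[[-1,1,20],[-1.4,1,40],[-1.4,1,61],[-1.4,1,61]],"delta_rot":[[0,0,0],[0,0,0],[0,0,0],[0,0,0]]}'
python3 - <<'E'
from h import *
plan([.5577,.1505,.078],25.9)
ax=np.array([.6232,.0156])
# arc: 12-step rows, in 2 -call frame; tool x,y decomposition. jaw yaw = ang-90
for dth in (10,20,30): 
    # local frame: e_t clockwise direction etc. at start angle phi
    print(dth, "radial in", 150*(1-np.cos(np.radians(dth))), "tang", 150*np.sin(np.radians(dth)))
s=manip.sense();w,x,y,z=s["tcp_rot"];print(Ro.from_quat([x,y,z,w]).as_matrix().round(3))
E
```

```text
clock: 1.98
ee_pos: [0.5562, 0.1511, 0.0774]
tcp_rot: [-0.002, 0.528, 0.849, -0.002]
wrist_force: [-0.7, 0.1, -0.2]
finger_gap: 0.35
t 1.98 pos [0.5562 0.1511 0.0774] yawY 26.2 F [-0.7  0.1 -0.2] gap 0.35
shift [-1.2  1.1 -0.6] rot [-0.3 -0.1  0.3] rows>= 1.0
q [-0.33  0.61  0.03  1.83 -0.03  0.71  0.18]
10 radial in 2.278837048168797 tang 26.04722665003955
20 radial in 9.046106882113737 tang 51.303021498850306
30 radial in 20.096189432334192 tang 74.99999999999999
[[-0.442  0.897 -0.006]
 [ 0.897  0.442 -0.002]
 [ 0.001 -0.006 -1.   ]]
```

```bash
for i in 1 ; do python3 -m handwheel '{"translation":[[-0.4,10.5,0],[-1.5,20.9,0],[-3.3,31.2,0],[-5.8,41.3,0],[-9,51.3,0]],"delta_rot":[[0,0,4],[0,0,8],[0,0,12],[0,0,16],[0,0,20]]}'; done
python3 - <<'E'
from h import *
s=manip.sense(); p=s["ee_pos"][:2]-[.6232,.0156]; print(np.hypot(*p),np.degrees(np.arctan2(p[1],p[0])))
plan([.6,.15,.078],5.9)
E
```

```text
clock: 2.4
ee_pos: [0.6067, 0.1658, 0.0809]
tcp_rot: [-0.001, 0.669, 0.743, -0.002]
wrist_force: [-4.2, -2.7, -1.6]
finger_gap: 0.346
0.15110868335291494 96.26108472701357
t 2.4 pos [0.6067 0.1658 0.0809] yawY 6.0 F [-4.2 -2.7 -1.6] gap 0.346
shift [-15.   -8.3   3. ] rot [-0.3  0.   0.1] rows>= 1.0
q [-0.39  0.67  0.14  1.68 -0.12  0.8  -0.09]
```

```bash
python3 -m handwheel '{"translation":[[-0.4,10.5,0],[-1.5,20.9,0],[-3.3,31.2,0],[-5.8,41.3,1],[-9,51.3,2]],"delta_rot":[[0,0,4],[0,0,8],[0,0,12],[0,0,16],[0,0,20]]}'
python3 -m handwheel '{"translation":[[-0.4,10.5,0],[-1.5,20.9,0],[-3.3,31.2,0],[-5.8,41.3,0],[-9,51.3,0]],"delta_rot":[[0,0,4],[0,0,8],[0,0,12],[0,0,16],[0,0,20]]}'
python3 - <<'E'
from h import *
s=manip.sense(); p=s["ee_pos"][:2]-[.6232,.0156]; print(np.hypot(*p),np.degrees(np.arctan2(p[1],p[0])))
plan([.6,.15,.078],5.9)
E
```

```text
clock: 2.82
ee_pos: [0.6593, 0.1634, 0.0798]
tcp_rot: [-0.001, 0.788, 0.616, -0.001]
wrist_force: [-5.4, 0.1, 3.0]
finger_gap: 0.354
clock: 3.23
ee_pos: [0.7069, 0.1431, 0.0798]
tcp_rot: [-0.002, 0.882, 0.47, -0.001]
wrist_force: [-4.1, 1.5, 2.0]
finger_gap: 0.35
0.1525259904864727 56.72900166963146
t 3.23 pos [0.7069 0.1431 0.0798] yawY -33.9 F [-4.1  1.5  2. ] gap 0.35
shift [-53.9 -92.5   2.1] rot [ -0.2  -0.1 -39.8] rows>= 6.0
q [-0.4   0.81  0.33  1.4  -0.29  0.98 -0.6 ]
```

```bash
python3 -m handwheel '{"translation":[[-0.4,8.9,0],[-1.5,17.8,0],[-3.2,26.6,0],[-5.4,35.3,0],[-8,43.9,0]],"delta_rot":[[0,0,3.4],[0,0,6.8],[0,0,10.2],[0,0,13.6],[0,0,17]]}'
python3 - <<'E'
from h import *
s=manip.sense(); p=s["ee_pos"][:2]-[.6232,.0156]; print(np.hypot(*p),np.degrees(np.arctan2(p[1],p[0])))
plan([.6,.15,.078],-52)
t=manip.grab_frame("top"); s=manip.grab_frame("side"); cv2.imwrite("pics/t2.png",t); cv2.imwrite("pics/s2.png",s)
crop("top",t,(309,210),160,160,4,"pics/t2c.png")
crop("side",s,(335,225),170,130,4.5,"pics/s2c.png")
E
```

```text
clock: 3.65
ee_pos: [0.7397, 0.1142, 0.0798]
tcp_rot: [-0.002, 0.942, 0.336, 0.0]
wrist_force: [-0.7, 5.0, -0.6]
finger_gap: 0.351
0.15263881408571436 40.22614541651767
t 3.65 pos [0.7397 0.1142 0.0798] yawY -50.8 F [-0.7  5.  -0.6] gap 0.351
shift [ -85.6 -116.1    2.1] rot [-0.2 -0.1  1.2] rows>= 4.0
q [-0.38  0.86  0.4   1.31 -0.36  1.04 -0.81]
pics/t2c.png origin 229 130 scale 4
pics/s2c.png origin 250 160 scale 4.5
```

View pics/t2c.png

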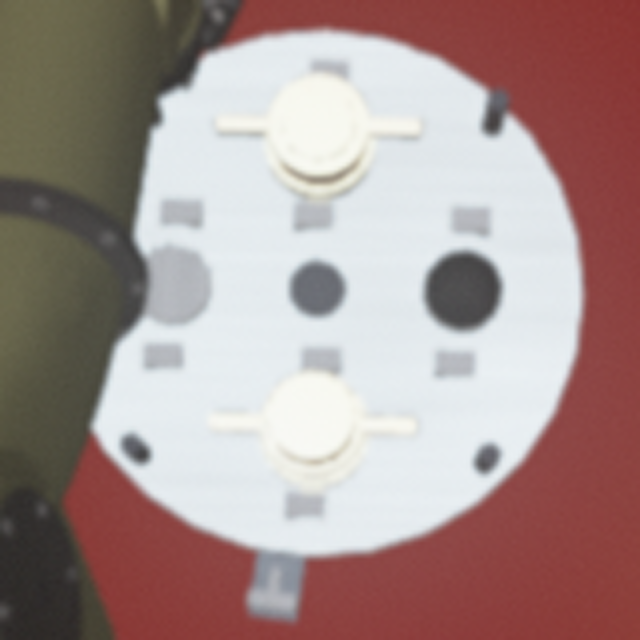

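View pics/s2c.png

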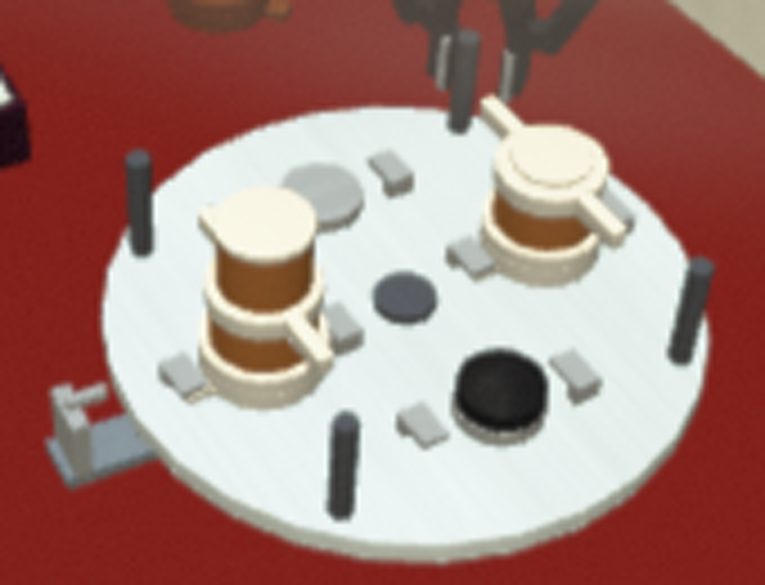

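```bash
cat > fit.py <<'E'
from h import *
from scipy.optimize import least_squares
d=np.pi/180
T=lambda u,v:(229+u/4-.4,130+v/4-.4)
S=lambda u,v:(250+u/4.5-.4,160+v/4.5-.4)
def X(p,r,a,z): return np.array([p[0]+r/1e3*np.cos(p[2]+a*d),p[1]+r/1e3*np.sin(p[2]+a*d),z])
PX=[("top",T(278,565),172,.047)]
def fit(obs,a0):
    f=lambda p:np.concatenate([proj(n,X(p,r,a,z))[0]-uv for n,uv,r,a,z in obs])
    p=least_squares(f,[.62,.015,a0*d],loss="soft_l1").x
    print(p[:2].round(4),(p[2]/d).round(2)); print(f(p).reshape(-1,2).round(1).tolist()); return p
E
python3 - <<'E'
from fit import *
p=fit([("top",T(314,415),90,0,.145),("top",T(317,111),90,180,.108),("top",T(463,290),90,90,.073),
("side",S(266,223),90,0,.145),("side",S(552,160),90,180,.108),("side",S(500,383),90,90,.073),("side",S(139,158),150,315,.11),("side",S(467,38),150,225,.11),("side",S(700,265),150,135,.11),("side",S(344,420),150,45,.11),("top",T(317,288),0,0,.04)],-180)
# where would tip of finger project if at 172 deg etc.
for a in(170,171,172,173,174):
    u=proj("top",np.array([p[0]+.172*np.cos(a*d),p[1]+.172*np.sin(a*d),.047]))[0]; v=proj("side",np.array([p[0]+.175*np.cos(a*d),p[1]+.175*np.sin(a*d),.047]))[0]
    print(a,((u-[229,130]+.4)*4).round(1),((v-[250,160]+.4)*4.5).round(1))
E
```

```text
[0.6235 0.0159] -182.64
[[-1.8, 0.5], [1.6, 3.4], [0.4, 0.0], [-0.3, -0.7], [0.3, -0.8], [1.0, -3.0], [-0.4, -0.0], [0.2, -0.6], [0.3, -0.0], [0.7, 0.2], [0.2, 1.0]]
170 [267.8 562.8] [101.1 385.3]
171 [272.6 563.6] [103.1 389.4]
172 [277.4 564.4] [105.3 393.4]
173 [282.3 565. ] [107.5 397.4]
174 [287.1 565.6] [109.9 401.4]
```

```bash
cat >> fit.py <<'E'
def ov(f,out,p,n,c,w,h,s):
    im=cv2.imread(f); x,y=int(c[0]-w/2),int(c[1]-h/2); o=cv2.resize(im[y:y+h,x:x+w],None,fx=s,fy=s,interpolation=cv2.INTER_CUBIC)
    def circ(cx,cy,z,r,col):
        a=np.linspace(0,2*np.pi,40); q=proj(n,np.c_[cx+r*np.cos(a),cy+r*np.sin(a),0*a+z]); cv2.polylines(o,[np.int32((q-[x,y]+.5)*s-.5)],True,col,1,cv2.LINE_AA)
    for a,z,r,R in((0,.145,.026,90),(180,.108,.025,90),(90,.073,.026,90),(270,.051,.025,90),(45,.11,.007,150),(135,.11,.007,150),(225,.11,.007,150),(315,.11,.007,150),(45,.04,.007,150),(0,.04,.165,0)):
        q=X(p,R,a,z); circ(q[0],q[1],z,r,(0,200,0))
    cv2.imwrite(out,o)
E
python3 - <<'E'
from fit import *
p=[.6235,.0159,-182.64*d]
ov("pics/t2.png","pics/ov2.png",p,"top",(309,210),160,140,5)
ov("pics/s2.png","pics/ov2s.png",p,"side",(335,225),160,120,5)
E
```

```text
(no output)
```

View pics/ov2.png

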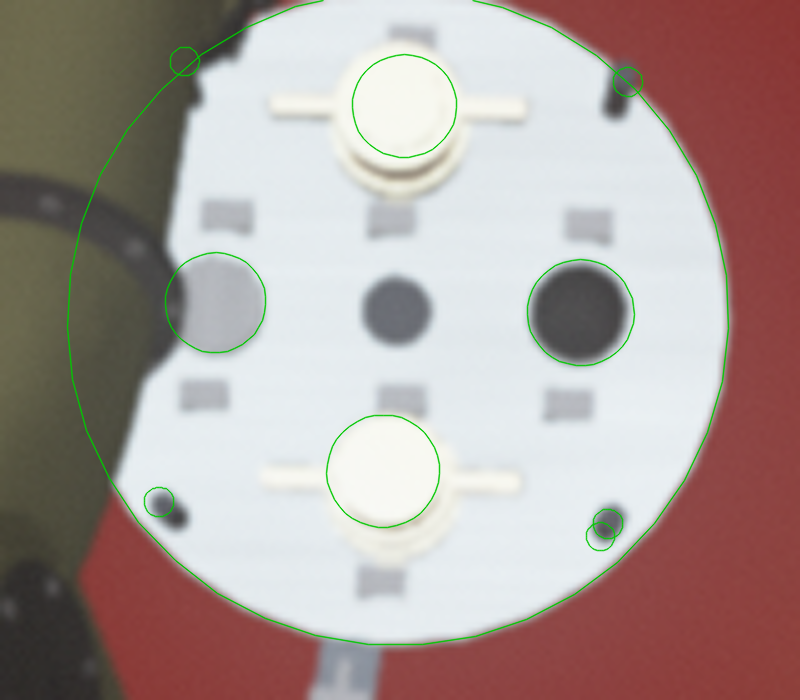

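View pics/ov2s.png

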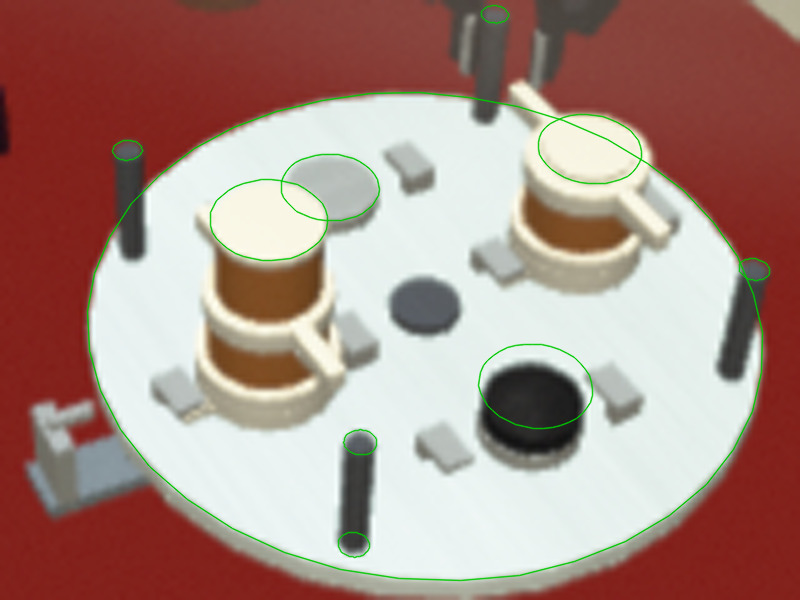

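```bash
python3 - <<'E'
from fit import *
p=[.6234,.0158]
P=lambda u,v:((u+.5)/15-.5+278,(v+.5)/15-.5+255)
Q=lambda u,v:((u+.5)/15-.5+250,(v+.5)/15-.5+232)
def A(n,uv,z):
    q=onz(n,uv,z); print(n,z,q.round(4),round(np.degrees(np.arctan2(q[1]-p[1],q[0]-p[0])),2),np.hypot(q[0]-p[0],q[1]-p[1]).round(4))
for z in(0.005,.01): A("top",P(320,207),z)
A("top",P(297,255),.047);A("top",P(293,320),.047);A("top",P(283,370),.05);A("side",Q(350,215),.05);A("side",Q(350,215),.045);A("side",Q(240,250),.045)
for z in(.005,.01):A("top",P(290,447),z)
E
```

```text
top 0.005 [0.4611 0.039  0.005 ] 171.85 0.164
top 0.01 [0.4608 0.0389 0.01  ] 171.92 0.1642
top 0.047 [0.4511 0.0413 0.047 ] 171.58 0.1742
top 0.047 [0.4405 0.0419 0.047 ] 171.88 0.1848
top 0.05 [0.4322 0.0434 0.05  ] 171.8 0.1932
side 0.05 [0.4505 0.0411 0.05  ] 171.67 0.1747
side 0.045 [0.4526 0.0451 0.045 ] 170.27 0.1733
side 0.045 [0.4345 0.0478 0.045 ] 170.37 0.1916
top 0.005 [0.4207 0.0438 0.005 ] 172.13 0.2046
top 0.01 [0.4206 0.0436 0.01  ] 172.18 0.2047
```

Model and images agree: deck angle −182.6°, pointer at 171.8°. The deck needs 5.5° more clockwise.

```bash
python3 -m handwheel '{"translation":[[0,4,0],[-0.4,8,0],[-0.8,11,0],[-1.2,14,0],[-1.2,14,0]],"delta_rot":[[0,0,1.5],[0,0,3],[0,0,4],[0,0,5.5],[0,0,5.5]]}'
python3 - <<'E'
from fit import *
plan([.6,.15,.078],-52)
t=manip.grab_frame("top"); s=manip.grab_frame("side"); cv2.imwrite("pics/t3.png",t); cv2.imwrite("pics/s3.png",s)
p=[.6235,.0159,-188.2*d]
ov("pics/t3.png","pics/ov3.png",p,"top",(309,210),160,140,5)
ov("pics/s3.png","pics/ov3s.png",p,"side",(335,225),160,120,5)
E
```

```text
clock: 4.17
ee_pos: [0.7484, 0.0985, 0.0786]
tcp_rot: [0.0, 0.957, 0.289, 0.0]
wrist_force: [-0.9, 2.9, 1.0]
finger_gap: 0.353
t 4.17 pos [0.7484 0.0985 0.0786] yawY -56.4 F [-0.9  2.9  1. ] gap 0.353
shift [ -95.2 -124.9    0.5] rot [ 0.  -0.  -4.4] rows>= 4.0
q [-0.37  0.88  0.43  1.29 -0.38  1.05 -0.87]
```

View pics/ov3s.png

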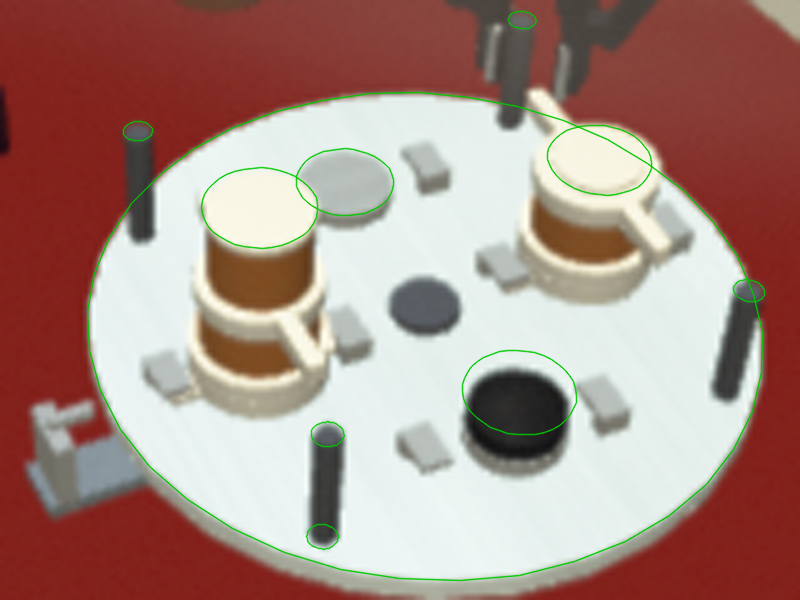

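View pics/ov3.png

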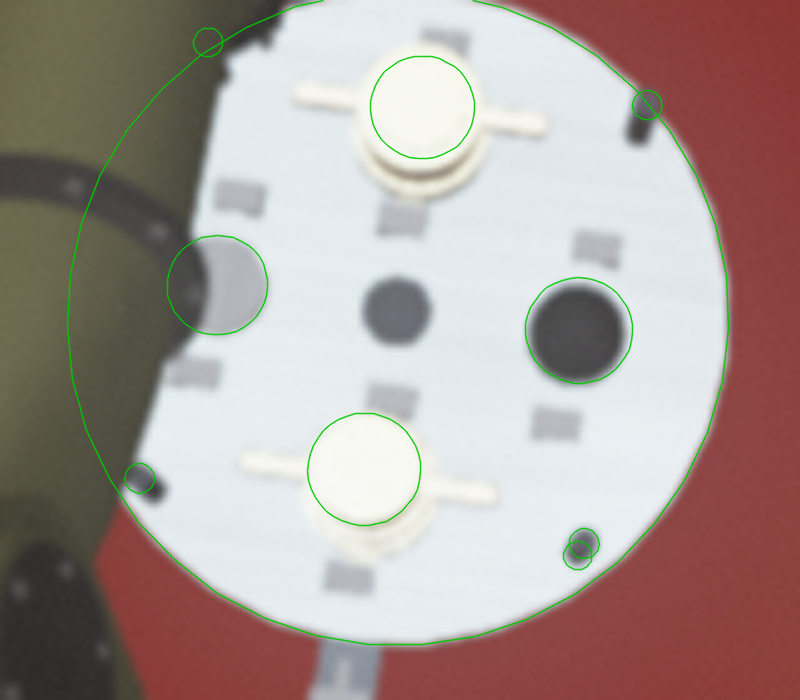

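The deck is at the index, with lids and pegs on the model in both views. I'll back off the peg, rise and go over the tall housing.

```bash
python3 -m handwheel '{"translation":[[0,-5,0],[0,-5,-30],[0,-5,-70],[0,-5,-105],[0,-5,-130]],"delta_rot":[[0,0,0],[0,0,0],[0,0,0],[0,0,0],[0,0,0]]}'
python3 -c "
from h import *
plan([.5344,.0287,.2],-8.2)"
```

```text
clock: 4.68
ee_pos: [0.7457, 0.1022, 0.2119]
tcp_rot: [0.001, 0.957, 0.29, 0.001]
wrist_force: [0.5, -0.4, 0.6]
finger_gap: 0.35
t 4.68 pos [0.7457 0.1022 0.2119] yawY -56.3 F [ 0.5 -0.4  0.6] gap 0.35
shift [-216.6  -56.    11.3] rot [  0.2  -0.  -48.1] rows>= 7.0
q [-0.38  0.77  0.47  1.14 -0.33  1.3  -0.92]
```

```bash
python3 -m handwheel '{"translation":[[-36,-9.5,0],[-72,-19,0],[-108,-28,0],[-144,-37,0],[-180,-47,0]],"delta_rot":[[0,0,-6.5],[0,0,-13],[0,0,-19.5],[0,0,-26],[0,0,-32]]}' -1
python3 -c "
from h import *
plan([.5344,.0287,.2],-8.2)"
```

```text
clock: 5.1
ee_pos: [0.5672, 0.0411, 0.2081]
tcp_rot: [0.001, 0.839, 0.545, -0.0]
wrist_force: [1.5, 0.3, 1.1]
finger_gap: 0.998
t 5.1 pos [0.5672 0.0411 0.2081] yawY -24.0 F [1.5 0.3 1.1] gap 0.998
shift [-24.7 -24.9   8.1] rot [  0.    0.1 -15.8] rows>= 3.0
q [-0.35  0.46  0.35  1.7  -0.18  1.01 -0.35]
```

```bash
python3 -m handwheel '{"translation":[[-8,-8,0],[-16,-16,0],[-24.7,-24.9,0],[-24.7,-24.9,8],[-24.7,-24.9,8]],"delta_rot":[[0,0,-6],[0,0,-12],[0,0,-15.8],[0,0,-15.8],[0,0,-15.8]]}'
python3 - <<'E'
from fit import *
plan([.5344,.0287,.113],-8.2)
s=manip.grab_frame("side"); crop("",s,(305,210),140,110,5.5,"pics/s4.png")
E
```

```text
clock: 5.52
ee_pos: [0.5356, 0.0296, 0.1993]
tcp_rot: [-0.0, 0.758, 0.652, -0.001]
wrist_force: [0.8, 0.2, 0.5]
finger_gap: 1.003
t 5.52 pos [0.5356 0.0296 0.1993] yawY -8.6 F [0.8 0.2 0.5] gap 1.003
shift [-1.  -1.  86.3] rot [-0.1  0.  -0.4] rows>= 3.0
q [-0.29  0.42  0.28  1.8  -0.14  0.95 -0.11]
pics/s4.png origin 235 155 scale 5.5
```

View pics/s4.png

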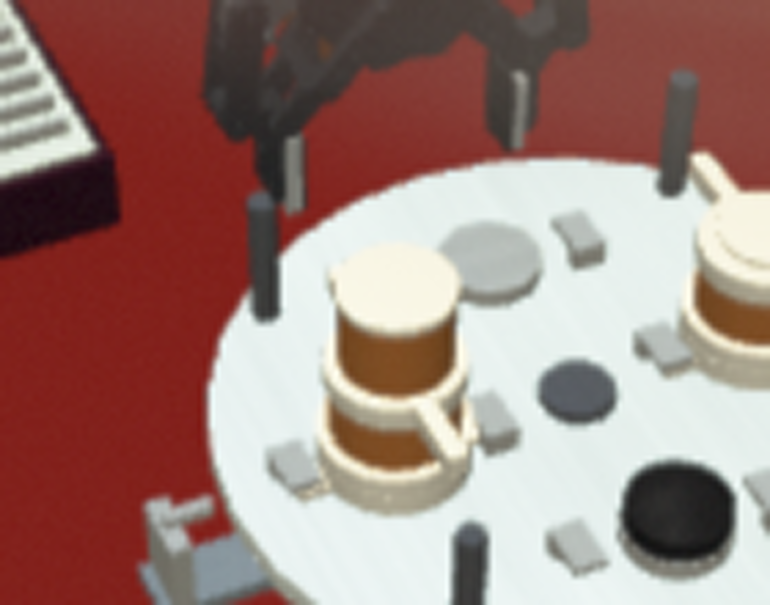

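The open fingers at (285,210) and (515,145) straddle the lid at (397,285) along the radial line. Descending.

```bash
python3 -m handwheel '{"translation":[[-1,-1,25],[-1,-1,50],[-1,-1,70],[-1,-1,86],[-1,-1,86]],"delta_rot":[[0,0,0],[0,0,0],[0,0,0],[0,0,0],[0,0,0]]}'
python3 -c "
from h import *
plan([.5344,.0287,.113],-8.2)"
```

```text
clock: 5.98
ee_pos: [0.5341, 0.0296, 0.1109]
tcp_rot: [-0.001, 0.758, 0.652, -0.002]
wrist_force: [-0.6, 0.2, 0.9]
finger_gap: 1.0
t 5.98 pos [0.5341 0.0296 0.1109] yawY -8.6 F [-0.6  0.2  0.9] gap 1.0
shift [-0.9  0.5 -2.1] rot [-0.3  0.1 -0.4] rows>= 1.0
q [-0.27  0.52  0.25  1.91 -0.18  0.74 -0.06]
```

```bash
python3 -m handwheel '{"translation":[[0,0,-2],[0,0,-2],[0,0,-2],[0,0,-2],[0,0,-2]],"delta_rot":[[0,0,0],[0,0,0],[0,0,0],[0,0,0],[0,0,0]]}' 0.5 35
python3 -m handwheel '{"translation":[[0,0,0],[0,0,0],[0,0,0]],"delta_rot":[[0,0,0],[0,0,0],[0,0,0]]}'
python3 - <<'E'
from fit import *
plan([.5344,.0287,.113],-8.2)
s=manip.grab_frame("side"); crop("",s,(305,210),140,110,5.5,"pics/s5.png")
E
```

```text
clock: 6.4
ee_pos: [0.5364, 0.0293, 0.1177]
tcp_rot: [0.001, 0.758, 0.653, 0.001]
wrist_force: [-0.1, -0.2, 6.6]
finger_gap: 0.593
clock: 6.65
ee_pos: [0.5364, 0.0293, 0.1176]
tcp_rot: [0.001, 0.758, 0.653, 0.001]
wrist_force: [-1.1, -0.5, 6.3]
finger_gap: 0.596
t 6.65 pos [0.5364 0.0293 0.1176] yawY -8.5 F [-1.1 -0.5  6.3] gap 0.596
shift [-0.9 -1.9  4.6] rot [ 0.2 -0.  -0.3] rows>= 1.0
q [-0.27  0.51  0.25  1.9  -0.18  0.74 -0.06]
pics/s5.png origin 235 155 scale 5.5
```

View pics/s5.png

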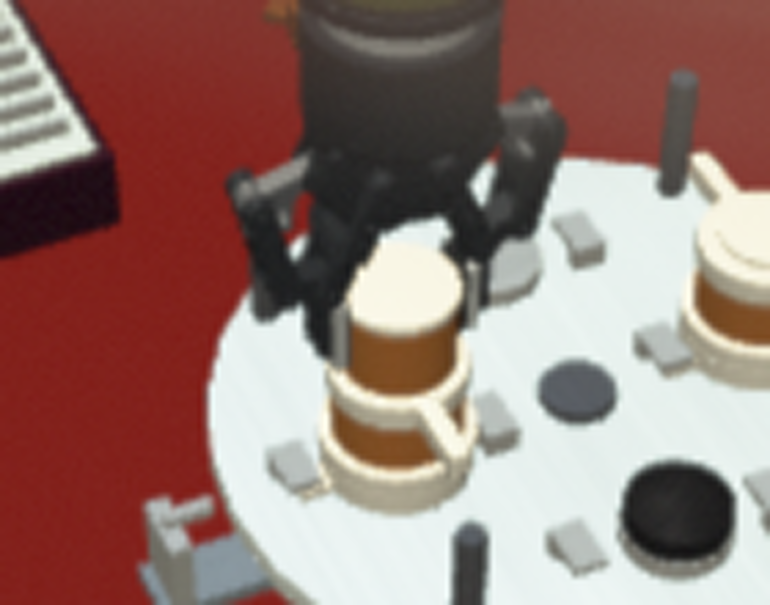

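The grip shows 50.5 mm, as expected for the body. There is slight downward pressure of 6 N, so I'll relieve it and start the twist, checking forces.

```bash
python3 -m handwheel '{"translation":[[0,0,-2],[0,0,-2],[0,0,-2],[0,0,-2],[0,0,-2]],"delta_rot":[[0,0,0],[0,0,-3],[0,0,-6],[0,0,-9],[0,0,-12]]}'
python3 -c "
from h import *
plan([.5344,.0287,.113],-8.2); print(manip.sense()['moment'])"
```

```text
clock: 7.12
ee_pos: [0.5347, 0.0293, 0.1182]
tcp_rot: [-0.0, 0.684, 0.729, -0.0]
wrist_force: [-0.3, -0.3, -2.9]
finger_gap: 0.585
t 7.12 pos [0.5347 0.0293 0.1182] yawY 3.6 F [-0.3 -0.3 -2.9] gap 0.585
shift [-0.6 -0.3  5.2] rot [-0.1  0.  11.8] rows>= 2.0
q [-0.23  0.51  0.19  1.9  -0.14  0.75  0.1 ]
[ 0.00803071 -0.02759924 -0.01705428]
```

```bash
for k in 1 2; do python3 -m handwheel '{"translation":[[0,0,0],[0,0,0],[0,0,0],[0,0,0],[0,0,0]],"delta_rot":[[0,0,-6],[0,0,-12],[0,0,-18],[0,0,-24],[0,0,-30]]}'; done
python3 - <<'E'
from fit import *
plan([.5344,.0287,.118],81.8); print(manip.sense()['moment'])
t=manip.grab_frame("top");s=manip.grab_frame("side"); cv2.imwrite("pics/s6f.png",s);cv2.imwrite("pics/t6f.png",t)
p=[.6235,.0159,-188.2*d]
ov("pics/s6f.png","pics/s6.png",p,"side",(335,225),160,120,5)
E
```

```text
clock: 7.53
ee_pos: [0.5347, 0.0291, 0.1181]
tcp_rot: [-0.0, 0.471, 0.882, -0.0]
wrist_force: [-0.8, 0.1, -2.5]
finger_gap: 0.591
clock: 7.95
ee_pos: [0.5347, 0.0291, 0.1181]
tcp_rot: [-0.001, 0.227, 0.974, -0.0]
wrist_force: [0.4, 0.5, -3.0]
finger_gap: 0.588
t 7.95 pos [0.5347 0.0291 0.1181] yawY 63.8 F [ 0.4  0.5 -3. ] gap 0.588
shift [ 0.1 -0.4  0.1] rot [ -0.   -0.1 -18. ] rows>= 3.0
q [-0.02  0.5  -0.12  1.9   0.08  0.75  0.93]
[-0.00255058  0.01006961  0.08315316]
```

View pics/s6.png

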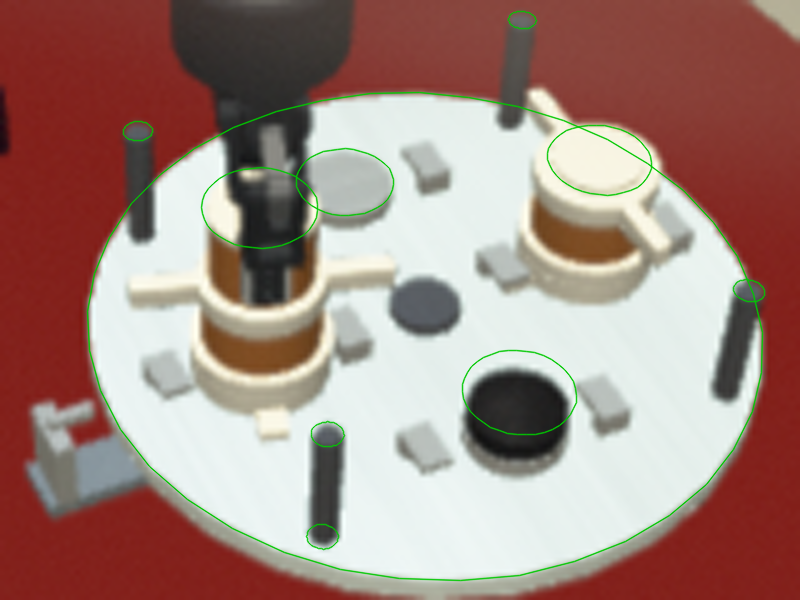

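The housing has turned about 72°: its ear at (272,425) is clear of the hooks and the deck still matches the overlay. I'll finish the turn and lift.

```bash
python3 -m handwheel '{"translation":[[0,0,0],[0,0,0],[0,0,0],[0,0,0]],"delta_rot":[[0,0,-6],[0,0,-12],[0,0,-16],[0,0,-16]]}'
python3 -m handwheel '{"translation":[[0,0,-3],[0,0,-8],[0,0,-14],[0,0,-22],[0,0,-32]],"delta_rot":[[0,0,0],[0,0,0],[0,0,0],[0,0,0],[0,0,0]]}'
python3 -m handwheel '{"translation":[[0,0,-15],[0,0,-30],[0,0,-45],[0,0,-60],[0,0,-75]],"delta_rot":[[0,0,0],[0,0,0],[0,0,0],[0,0,0],[0,0,0]]}'
python3 - <<'E'
from fit import *
plan([.465,-.346,.22],80)
s=manip.grab_frame("side"); cv2.imwrite("pics/s7f.png",s)
p=[.6235,.0159,-188.2*d]
ov("pics/s7f.png","pics/s7.png",p,"side",(335,205),160,120,5)
E
```

```text
clock: 8.38
ee_pos: [0.5349, 0.029, 0.1181]
tcp_rot: [-0.0, 0.092, 0.996, -0.0]
wrist_force: [-0.1, 0.6, -3.2]
finger_gap: 0.594
clock: 8.8
ee_pos: [0.5351, 0.0293, 0.151]
tcp_rot: [-0.0, 0.092, 0.996, -0.0]
wrist_force: [-0.0, 0.2, -3.3]
finger_gap: 0.592
clock: 9.22
ee_pos: [0.5352, 0.0294, 0.2272]
tcp_rot: [0.0, 0.092, 0.996, 0.0]
wrist_force: [0.5, -0.1, -3.7]
finger_gap: 0.593
t 9.22 pos [0.5352 0.0294 0.2272] yawY 79.5 F [ 0.5 -0.1 -3.7] gap 0.593
shift [   0.4 -381.9    7.1] rot [ 0.   0.1 -0.5] rows>= 10.0
q [ 0.05  0.38 -0.22  1.76  0.1   1.02  1.19]
```

View pics/s7.png

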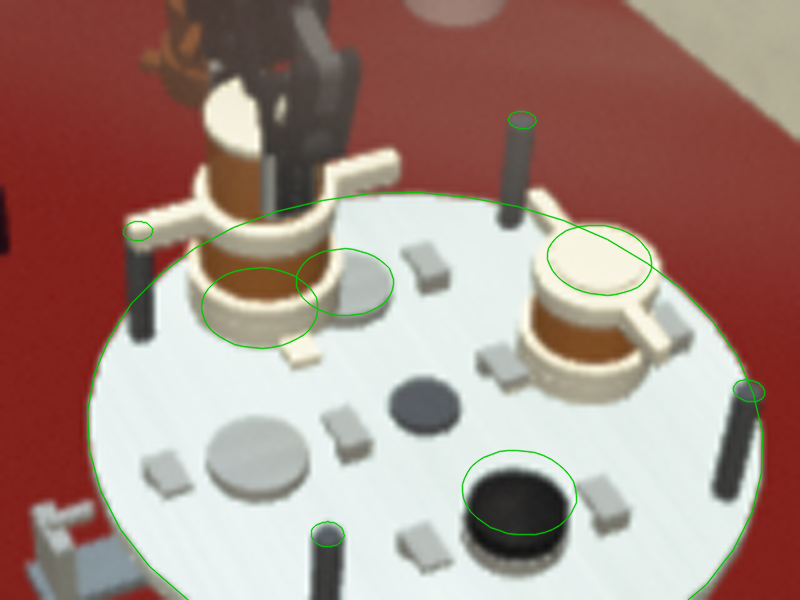

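Lifted upright, boss exposed at (258,455), deck unmoved. Carrying it to the tray, with the foot at about 149 mm and peg tops at 110 mm.

```bash
python3 -m handwheel '{"translation":[[0,-15,0],[0,-35,0],[0,-60,0],[0,-90,0],[0,-120,0]],"delta_rot":[[0,0,0],[0,0,0],[0,0,0],[0,0,0],[0,0,0]]}'
python3 -m handwheel '{"translation":[[0,-30,0],[0,-60,0],[0,-90,0],[0,-120,0],[0,-150,0]],"delta_rot":[[0,0,0],[0,0,0],[0,0,0],[0,0,0],[0,0,0]]}'
python3 -m handwheel '{"translation":[[0,-30,0],[0,-60,0],[0,-85,0],[0,-105,0],[0,-112,0]],"delta_rot":[[0,0,0],[0,0,0],[0,0,0],[0,0,0],[0,0,0]]}'
python3 - <<'E'
from fit import *
plan([.465,-.346,.083],79.5)
t=manip.grab_frame("top");s=manip.grab_frame("side"); crop("",s,(380,330),160,120,5,"pics/s8.png");crop("",t,(452,267),160,120,5,"pics/t8.png")
E
```

```text
clock: 9.68
ee_pos: [0.513, -0.0894, 0.2257]
tcp_rot: [0.0, 0.091, 0.996, 0.0]
wrist_force: [0.8, -0.3, -2.1]
finger_gap: 0.589
clock: 10.1
ee_pos: [0.4855, -0.2375, 0.2257]
tcp_rot: [0.0, 0.092, 0.996, -0.0]
wrist_force: [0.6, 0.1, -3.2]
finger_gap: 0.59
clock: 10.52
ee_pos: [0.4639, -0.3503, 0.2254]
tcp_rot: [-0.0, 0.094, 0.996, -0.001]
wrist_force: [-1.1, -0.1, -2.3]
finger_gap: 0.591
t 10.52 pos [ 0.4639 -0.3503  0.2254] yawY 79.2 F [-1.1 -0.1 -2.3] gap 0.591
shift [ -0.3   4.8 142.4] rot [-0.1 -0.  -0.3] rows>= 4.0
q [ 0.69  0.45 -0.12  1.64  0.06  1.06  1.92]
pics/s8.png origin 300 270 scale 5
pics/t8.png origin 372 207 scale 5
```

View pics/s8.png

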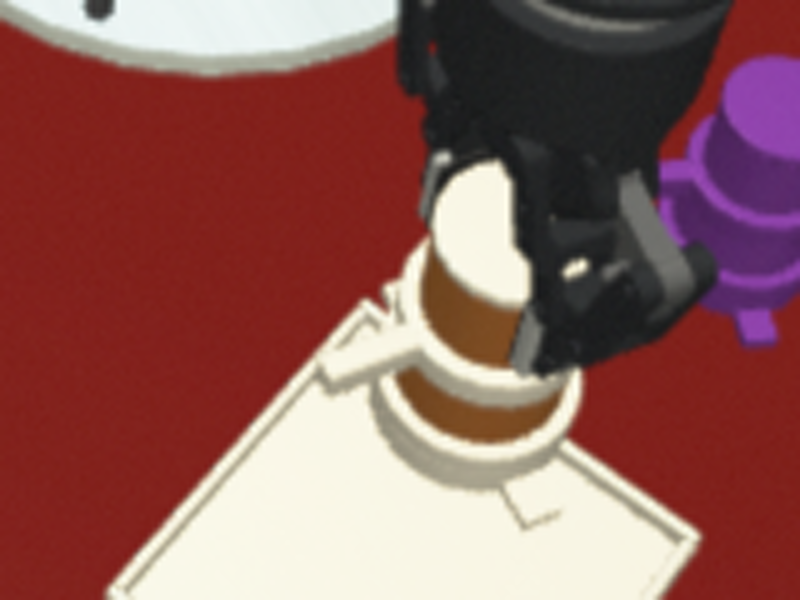

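View pics/t8.png

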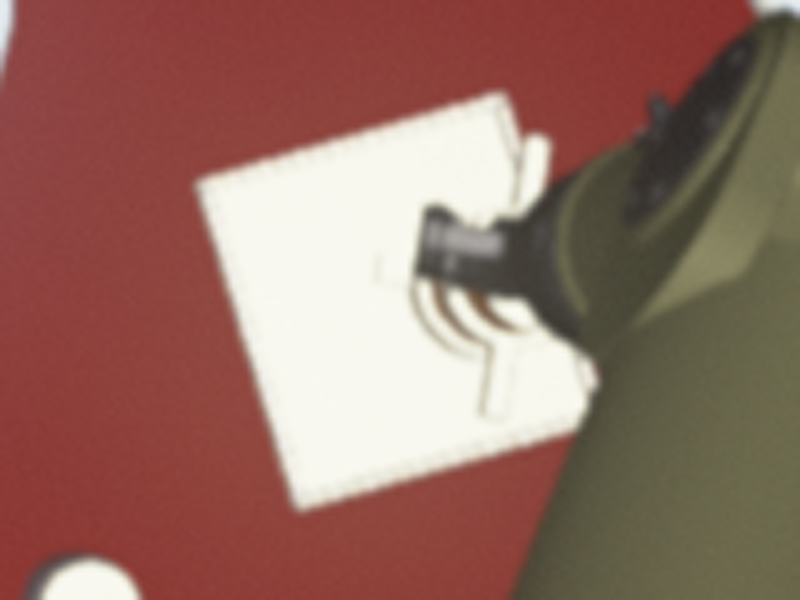

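```bash
python3 -m handwheel '{"translation":[[0,3,20],[0,5,50],[0,5,80],[0,5,105],[0,5,122]],"delta_rot":[[0,0,0],[0,0,0],[0,0,0],[0,0,0],[0,0,0]]}'
python3 -m handwheel '{"translation":[[0,0,5],[0,0,9],[0,0,12],[0,0,14],[0,0,15]],"delta_rot":[[0,0,0],[0,0,0],[0,0,0],[0,0,0],[0,0,0]]}'
python3 -c "
from h import *
plan([.465,-.346,.083],79.5)"
```

```text
clock: 11.03
ee_pos: [0.4666, -0.3383, 0.1012]
tcp_rot: [-0.001, 0.09, 0.996, 0.001]
wrist_force: [0.1, 0.6, -3.3]
finger_gap: 0.59
clock: 11.45
ee_pos: [0.4672, -0.3415, 0.0892]
tcp_rot: [0.001, 0.091, 0.996, -0.0]
wrist_force: [-0.0, -0.2, -3.9]
finger_gap: 0.59
t 11.45 pos [ 0.4672 -0.3415  0.0892] yawY 79.5 F [-0.  -0.2 -3.9] gap 0.59
shift [ 1.3 -4.8  6.2] rot [-0.   0.1  0. ] rows>= 1.0
q [ 0.66  0.59 -0.11  1.82  0.09  0.74  1.88]
```

```bash
python3 -m handwheel '{"translation":[[0,0,1.5],[0,0,3],[0,0,4],[0,0,5],[0,0,5]],"delta_rot":[[0,0,0],[0,0,0],[0,0,0],[0,0,0],[0,0,0]]}'
python3 -m handwheel '{"translation":[[0,0,1],[0,0,1],[0,0,2],[0,0,2],[0,0,2]],"delta_rot":[[0,0,0],[0,0,0],[0,0,0],[0,0,0],[0,0,0]]}'
python3 -c "
from h import *
plan([.465,-.346,.083],79.5)"
```

```text
clock: 11.87
ee_pos: [0.4664, -0.3415, 0.0832]
tcp_rot: [-0.0, 0.092, 0.996, 0.0]
wrist_force: [0.8, -0.1, -3.5]
finger_gap: 0.591
clock: 12.28
ee_pos: [0.4667, -0.3418, 0.0827]
tcp_rot: [0.001, 0.092, 0.996, -0.001]
wrist_force: [-3.6, 1.0, 10.5]
finger_gap: 0.588
t 12.28 pos [ 0.4667 -0.3418  0.0827] yawY 79.5 F [-3.6  1.  10.5] gap 0.588
shift [ 0.9 -4.4 -0.3] rot [-0.1  0.1 -0. ] rows>= 1.0
q [ 0.66  0.6  -0.11  1.82  0.1   0.72  1.88]
```

Contact at TCP z 0.083, as predicted. I'll unload slightly, open and rise.

```bash
python3 -m handwheel '{"translation":[[0,0,-1],[0,0,-1.5],[0,0,-1.5]],"delta_rot":[[0,0,0],[0,0,0],[0,0,0]]}'
python3 -m handwheel '{"translation":[[0,0,0],[0,0,0],[0,0,0],[0,0,0],[0,0,0]],"delta_rot":[[0,0,0],[0,0,0],[0,0,0],[0,0,0],[0,0,0]]}' -0.8
python3 -m handwheel '{"translation":[[0,0,-8],[0,0,-20],[0,0,-45],[0,0,-80],[0,0,-120]],"delta_rot":[[0,0,0],[0,0,0],[0,0,0],[0,0,0],[0,0,0]]}'
python3 -m handwheel '{"translation":[[0,0,-10],[0,-30,-20],[0,-65,-20],[0,-100,-20],[0,-140,-20]],"delta_rot":[[0,0,0],[0,0,0],[0,0,0],[0,0,0],[0,0,0]]}'
python3 -m handwheel '{"translation":[[0,0,0],[0,0,0]],"delta_rot":[[0,0,0],[0,0,0]]}'
python3 - <<'E'
from fit import *
plan([.465,-.346,.083],79.5)
t=manip.grab_frame("top");s=manip.grab_frame("side"); cv2.imwrite("pics/t9.png",t); cv2.imwrite("pics/s9.png",s)
p=[.6235,.0159,-188.2*d]
ov("pics/s9.png","pics/s9o.png",p,"side",(355,300),230,200,3.4)
E
```

```text
clock: 12.53
ee_pos: [0.4667, -0.3415, 0.0828]
tcp_rot: [0.0, 0.092, 0.996, -0.0]
wrist_force: [-0.4, -0.0, -0.1]
finger_gap: 0.592
clock: 12.95
ee_pos: [0.4666, -0.3414, 0.0828]
tcp_rot: [0.0, 0.091, 0.996, 0.0]
wrist_force: [-0.1, 0.6, 0.0]
finger_gap: 0.902
clock: 13.37
ee_pos: [0.4656, -0.3407, 0.2033]
tcp_rot: [-0.001, 0.091, 0.996, 0.001]
wrist_force: [2.3, -1.4, 0.2]
finger_gap: 0.902
clock: 13.78
ee_pos: [0.4414, -0.4795, 0.2242]
tcp_rot: [0.001, 0.09, 0.996, -0.0]
wrist_force: [0.8, 0.0, -0.5]
finger_gap: 0.902
clock: 13.95
ee_pos: [0.4391, -0.4818, 0.2226]
tcp_rot: [-0.0, 0.094, 0.996, -0.0]
wrist_force: [1.5, 0.2, 0.1]
finger_gap: 0.896
t 13.95 pos [ 0.4391 -0.4818  0.2226] yawY 79.2 F [1.5 0.2 0.1] gap 0.896
shift [ -0.2 138.4 139.5] rot [-0.1 -0.  -0.3] rows>= 5.0
q [ 0.86  0.56 -0.11  1.45  0.06  1.14  2.12]
```

View pics/s9o.png

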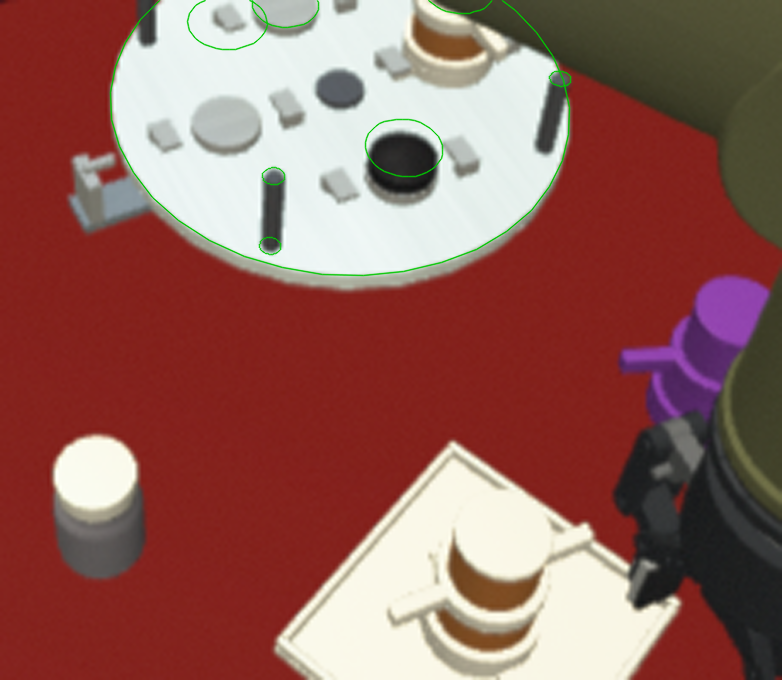

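View pics/t9.png

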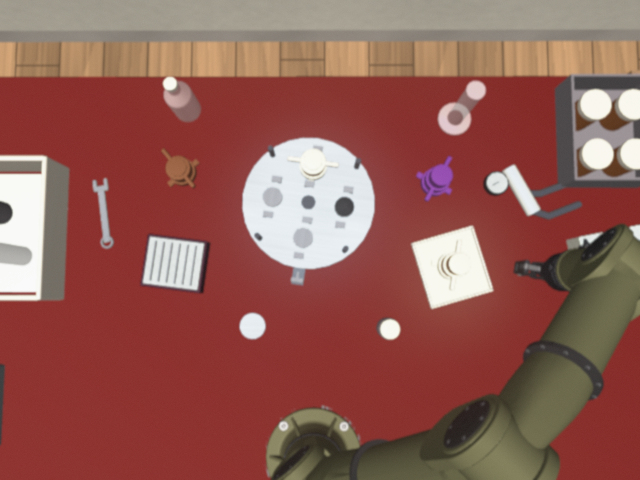

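The housing stands upright inside the tray at top (452,265). The deck is still on the overlay, and jar (390,329), dish (253,326), purple and brown parts are at their starting pixels. The arm is clear with about 0 N.

```bash
python3 -c "
from rig import manip
print(manip.close_job(), manip.sense()['clock'])"
```

```text
the job is handed in; nothing more can be done
the job is handed in; nothing more can be done
```

The job is done and handed in at about 14 s of the 72 s allowed. No verdict was reported.

- **Carousel:** I turned the deck about 79° clockwise by one peg, until the tall housing stood at the pointer. I measured the pointer at 171.8°; the deck and the pointer agreed to within roughly half a degree in both views.
- **Unscrewing and placing:** I gripped the tall housing above its wings, turned it about 88° anticlockwise and lifted it off. I then lowered it into the tray, pressing with about 14 N on contact, and released it.

The last pictures show the housing upright near the middle of the tray and the deck unmoved. The short housing is still on its station, and the jar, dish and look-alikes are where they started. The gripper was clear, with close to zero wrist force.

Two things disagreed along the way. A few hand-picked lid pixels were 2–3 px off the fitted model, and overlaying the model on the pictures settled the angle. The gripper also pressed about 6 N on the housing's collar when it closed, which I relieved before twisting.

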